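# Lock the fixture with the slotted spindle

## Task

Take the flat screwdriver out of its stand, set it into the guide bush and turn it under light pressure, never pressing the spring-loaded spindle to the bottom of its spring, until the blade drops fully into the hidden slot; then turn clockwise until the brass retaining finger has swung over the fixture to its stop, without forcing it. Move the finger only through the spindle, put the screwdriver back upright in its stand, fully home, and leave the other things where they are.

Things in the scene. Friction and masses are not known exactly. Their poses are not given: they have to be found in the camera images.
- driver: flat screwdriver, 130 mm long, 90 g; origin at the centre of the blade tip, +z up to the handle. Blade 12 mm wide (own x), 2.4 mm thick (own y), its lowest 7 mm free below the round shank (diameter 12 mm, tapered at its foot; full from 11 to 60 mm above the tip). At the start it hangs upright in the stand on its handle's shoulder, tip 8 mm above the bench
- driver_grip (a point): middle of the red square handle, on its axis 100 mm above the blade tip; same axes as the screwdriver. Handle 24 x 24 mm, faces across own x and y, from 60 mm (shoulder) to 126 mm above the tip
- stand: fixed blue block 70 x 70 x 68 mm high; origin at the centre of its underside; a vertical through hole of 15.5 mm diameter in the middle with a chamfered mouth holds the screwdriver
- station: fixed clamping station: aluminium plate 120 (own x) x 210 (own y) x 12 mm; origin at the centre of its underside. The fixture's nest of four pins is at own y = +35 mm; a dark tower with the guide bush stands at own y = -55 mm
- bore_mouth (a point): centre of the top mouth of the steel guide bush on the station, on the spindle's axis, 92 mm above the bench; z up. The mouth is a funnel 8 mm deep, about 22 mm across, narrowing to a vertical bore of 13.2 mm diameter
- finger (a joint): angle of the brass retaining finger under the bush, which turns with the spindle: 0 at the start (off the fixture, resting on its back stop), growing clockwise seen from above to 1.2 rad (over the fixture's rim, at the stop). The finger is 52 mm long from the axis, 12 mm wide, and passes above the fixture without touching it
- brass_fixture_b: brass ring fixture with a grey wafer, 111 mm across, 31 mm high, loose in the nest; origin at the centre of its underside
- petri_dish: small clear dish, 55 mm across, 12 mm high, loose bystander; origin under its centre
- collar: grey metal collar, 58 mm across, 14 mm high, loose bystander; origin under its centre
- tape: roll of blue tape, 100 mm across, 19 mm high, loose bystander; origin under its centre
- adjuster (a joint): angle of the slotted spindle from its start, same as the finger's; tells nothing of the slot's direction. Turns only clockwise seen from above, 1.2 rad to a solid stop, with about 0.05 N m, and stays where it is left
- spindle_face (a point): centre of the spindle's flat face in the bush, 26 mm below the mouth. Sprung, see spindle_head. A slot 4.4 mm wide, 6 mm deep crosses it, in a new unknown direction each time: a turned blade stays on the face until within about 0.15 rad of the slot (less if off centre), then the face springs up round it and the pressure falls off. Fully seated tip: 6 mm below the face, at light pressure
- spindle_head (a joint): how far the sprung spindle is pressed down, m: 0 at rest, 0.0045 at the bottom of its spring. It takes 2.5 N to start and 1 N more for each mm (7 N at the bottom, then solid)
Things that resemble listed ones, but are neither listed nor needed, are in the scene too. Several things have the shape of the stand; the one meant has the colours described above.

How it is judged:
On the way, in this order (a step that is already met when the one before it is completed fails the run):
1. the screwdriver is lifted out of its stand (z of driver in the frame of stand above 0.072 m), for 0.1 s.
2. the blade has dropped into the slot: tip in the bush at least 30.9 mm below the mouth, which the pressed-down spindle face cannot reach, with the finger still short of its stop (z of driver in the frame of bore_mouth below -0.0309 m and horizontal distance between driver and bore_mouth below 0.004 m and value of joint finger below 0.9 rad), for 0.1 s.
3. the finger is turned to its stop (within 0.18 rad) with the blade in the bush (value of joint finger above 1.02 rad and z of driver in the frame of bore_mouth below -0.026 m and horizontal distance between driver and bore_mouth below 0.004 m), for 0.1 s.
At the end, for the whole second after the job is handed in: The finger is within 0.18 rad of its stop over the fixture (above 1.02 rad); the screwdriver stands upright (within 0.08 rad) and at rest in the stand's hole, its shoulder on the block (tip below 11 mm above the bench); the fixture lies flat in its nest (value of joint finger above 1.02 rad and horizontal distance between driver and stand below 0.006 m and height (world z) of driver below 0.011 m and angle between driver's own z axis and vertical below 0.08 rad and linear speed of driver below 0.02 m/s and horizontal distance between brass_fixture_b and station below 0.04 m and angle between brass_fixture_b's own z axis and vertical below 0.05 rad); the robot touches nothing.
It fails at once if the screwdriver and the spindle press on each other with more than 40 N (forced against the stop) (contact force between driver and adjuster above 40 N).
It fails at once if the spindle is pressed to the bottom of its spring (more than 4.2 of 4.5 mm, about 7 N) (value of joint spindle_head above 0.0042 m).
It fails at once if the finger is touched by anything (over 0.5 N); it is to be moved through the spindle only (contact force between finger and anything else above 0.5 N).
It fails at once if a bystander or the fixture is moved by more than 10 mm (distance of any of petri_dish, collar, tape, brass_fixture_b from where it was at the start of the episode above 0.01 m).
It also fails if it takes over 67 s, if anything falls off the work surface, if the arm or the gripper's body presses on something with over 40 N, if the wrist force passes 120 N, or if a joint passes its speed limit or range.

## Robot

A 7-joint arm with a two-finger parallel gripper is mounted at the origin on a cart in front of the work surface, level with it; the furniture and walls round the work are solid. World frame = base frame: x ahead of the robot, y to its left, z up, the work surface at z = 0. Lengths are in m, angles in rad, forces in N, time in s.
With the tool pointing down it reaches from about 0.425 to 0.925 m from the base axis. Payload 6.8 kg.
Tool frame: the origin (TCP) lies at the very end of the fingers, on their centre line; the grasp point (between the pads) lies 19 mm behind it; z points along the fingers, y is the line along which they close (so a half turn about z gives the same grasp; the last joint's range is limited). The gripper opens to 88 mm and grips with 3 to 60 N. Pads are 20 mm wide; open, the fingers measure 115 mm over their backs; the gripper's body (75 mm by 178 mm) begins 61 mm behind the grasp point.
Start: joints at [-1.368, 0.477, 0.022, 1.555, -0.011, 1.109, -0.083], TCP at [0.206, 0.643, 0.223] pointing down, gripper open.
Joint ranges: [-2.96, 2.96], [-0.34, 2.1], [-1.41, 1.46], [0.24, 2.44], [-1.37, 4.51], [0.17, 1.92], [-2.96, 2.96]. Speed limits (rad/s): [2.39, 2.39, 3.14, 3.14, 3.14, 3.14, 3.14].

## Interface

Orientations are given as a unit quaternion [x, y, z, w].
In Python, from station import arm gives the robot as it stands. The module is installed in compiled form; this text tells all that it offers.
- The arm moves only by the shell command python3 -m crank [FORCE], which reads ROWS from standard input. ROWS is a JSON list that holds a single list of rows (three levels of brackets), with 1 to 8 rows, each of 5 numbers: the finger opening in m, then dx, dy, dz in normalised numbers (1 is 1 m), then a turn about the tool's z in parts of the range, where 1.0 means 2 pi rad; each row shifts and turns the commanded pose from where the row before left it, along the tool's axes as they then stand; what a row does not reach is not made up. A row lasts 1/12 s, in which the tool goes at most 0.0417 m and 0.125 rad, less where a joint would pass 70% of its speed; a pose out of reach is approached as far as the arm can. The fingers move at their own pace and stop on an object; FORCE is the grip in N (left out, the last holds). Time passes only in rows, so rows that do not move let the fingers close. It prints the time, the measured TCP pose, the force, the opening and the grip force at its end. Shift and turn numbers lie between -1 and 1, and a call with a number outside is refused. Input that does not fit is refused with a message, and nothing moves.
- arm.read_state(): the state, without advancing time (a new reading comes with each control period).
- arm.read_camera(name): name is "side" or "top"; returns the picture (480x640x3 uint8, red, green, blue); there is no depth.
- arm.get_calibration(name): a dict with "fx", "fy", "cx", "cy" (pixels), "k1" (the pictures are not rectified: a ray, as slopes to the right and down, at radius r is drawn at 1 + k1 r^2 times it, then the intrinsics apply), "xyz" and "attitude" of the camera in the world. Camera axes: x right, y down, z forward; pixel columns grow to the right and rows downward; lengths in m; the calibration is good to about 2 mm. A picture is of the moment at which its call begins. get_calibration takes no time and is no camera call.
- arm.sign_off(): hands the job in; it is judged then, once.
Trained networks look in the newest picture that a camera, given by its name, has taken for a name from the list of things; names that differ only in an ending like _2 or _b are one class to them, and where a whole thing is asked for, a point or a joint stands for the part that bears it (a point fixed in the world has none). Each returns a list of dicts, best first, with "confidence" (0 to 1); they miss things now and then, are a little off and sometimes report something else, mostly with a low value. They report only what shows in the picture. A call takes as long as a camera call. They do not tell look-alikes from the thing itself.
- arm.search_frame(camera, target): "box" ([left, top, width, height] as shares, 0 to 1, of the picture: columns of its width, rows of its height, round what is visible of it).
The state is a dict: "clock": time; "joint_positions": joint angles; "qvel": joint speeds; "joint_efforts": joint torques, N m; "eef_pos": TCP position; "ee_rot": TCP orientation; "contact_force": force on the tool from outside, world axes, zero at the start; "ft_torque": the same for the moment, N m; "grip_width": finger opening in m; "finger_force": force on a finger pad.
Only numpy, scipy, OpenCV 4.12 (cv2) and the standard library are available. Lean on these libraries where they do the work, as an engineer would, in place of code of your own. Each camera call takes 0.05 s, during which the arm holds its last target. There are 200 camera calls.

## Working session

There is one attempt and no reset: what is moved stays moved. The work goes in short steps, Python scripts to look and compute and a shell command to move; the robot and the scene stay as the last step left them, time stands still between calls to the robot, and variables do not carry over. Pictures are saved under pics/ and viewed, at most 11 in all, crops included, and the job is handed in when it is done.

```bash
mkdir -p pics; cat > h.py <<'E'
import numpy as np, cv2
from scipy.spatial.transform import Rotation as R
from station import arm
def cal(n): return arm.get_calibration(n)
def ray(n,u,v):
    c=cal(n); x=(u-c["cx"])/c["fx"]; y=(v-c["cy"])/c["fy"]
    a,b=x,y
    for _ in range(20):
        s=1+c["k1"]*(a*a+b*b); a,b=x/s,y/s
    return np.array(c["xyz"]), R.from_quat(c["attitude"]).apply([a,b,1])
def at_z(n,u,v,z):
    o,d=ray(n,u,v); return o+d*(z-o[2])/d[2]
def proj(n,p):
    c=cal(n); q=R.from_quat(c["attitude"]).inv().apply(np.array(p)-c["xyz"])
    a,b=q[0]/q[2],q[1]/q[2]; s=1+c["k1"]*(a*a+b*b)
    return c["cx"]+c["fx"]*a*s, c["cy"]+c["fy"]*b*s
def tri(n1,p1,n2,p2):
    o1,d1=ray(n1,*p1); o2,d2=ray(n2,*p2)
    t=np.linalg.lstsq(np.c_[d1,-d2],o2-o1,rcond=None)[0]
    a=o1+t[0]*d1; b=o2+t[1]*d2
    return (a+b)/2, np.linalg.norm(a-b)
def snap(n,f):
    im=arm.read_camera(n); cv2.imwrite(f"pics/{f}.png",im[:,:,::-1]); return im
E
python3 - <<'E'
from h import *
print(arm.read_state())
for n in("side","top"):
    print(n,cal(n)); snap(n,n+"0")
    for t in("driver","stand","station","bore_mouth","brass_fixture_b","petri_dish","collar","tape","finger"):
        try:
            for r in arm.search_frame(n,t)[:4]:
                b=np.array(r["box"])*[640,480,640,480]; print(t,np.round(b),round(r["confidence"],2))
        except Exception as e: print(t,e)
E
```

```text
{'clock': 0.0, 'joint_positions': array([-1.36811857,  0.47779756,  0.02235287,  1.55645163, -0.0115138 ,
        1.1092824 , -0.08307551]), 'qvel': array([-0.00224423, -0.00093805,  0.00174639,  0.0006307 , -0.00057423,
        0.00089203,  0.00035633]), 'joint_efforts': array([ 6.23971027e-04, -5.82863653e+01,  1.53496541e+00, -2.72605312e+01,
       -5.42757777e-02,  1.71107263e-02,  1.70694402e-04]), 'eef_pos': array([0.20624901, 0.64208491, 0.2216836 ]), 'ee_rot': array([ 1.54750281e-01,  9.87953203e-01, -9.02104797e-04, -7.64373150e-05]), 'contact_force': array([ 0.13127354,  0.23287228, -0.46183865]), 'ft_torque': array([ 0.00817225, -0.00109214,  0.01407557]), 'finger_force': 0.0, 'grip_width': 0.08811776217169734}
side {'fx': 538.6867113086101, 'fy': 538.6867113086101, 'cx': 324.05674905344046, 'cy': 234.1847457600811, 'k1': -0.12119393113030874, 'xyz': array([ 0.40964361, -0.75260153,  0.54121913]), 'attitude': array([ 0.84540573, -0.0847999 ,  0.03663699, -0.5260759 ])}
driver [236. 369.  37.  29.] 0.74
driver [242. 182.  12.  35.] 0.64
stand [255. 185.  26.  39.] 0.87
sta
[... 269 characters left out ...]
.  16.] 0.51
finger [267. 296.  40.   9.] 0.58
top {'fx': 481.41730218282885, 'fy': 481.41730218282885, 'cx': 323.3161822373406, 'cy': 241.40447410653093, 'k1': -0.014093633316992947, 'xyz': array([0.4148016 , 0.14024807, 1.02668954]), 'attitude': array([-0.69598033,  0.71209907, -0.0543237 ,  0.07466743])}
driver [232. 317.  20.  13.] 0.58
stand [167. 289.  43.  38.] 0.68
stand [225. 302.  50.  39.] 0.62
station [320. 259. 118.  89.] 0.89
bore_mouth [321. 259. 112.  88.] 0.76
brass_fixture_b [324. 260. 114.  89.] 0.17
petri_dish [465. 321.  20.  25.] 0.85
petri_dish [226. 299.  45.  41.] 0.18
collar [295. 190.  31.  27.] 0.87
tape [342. 158.  48.  47.] 0.65
finger [403. 298.   7.  20.] 0.41
```

View pics/side0.png

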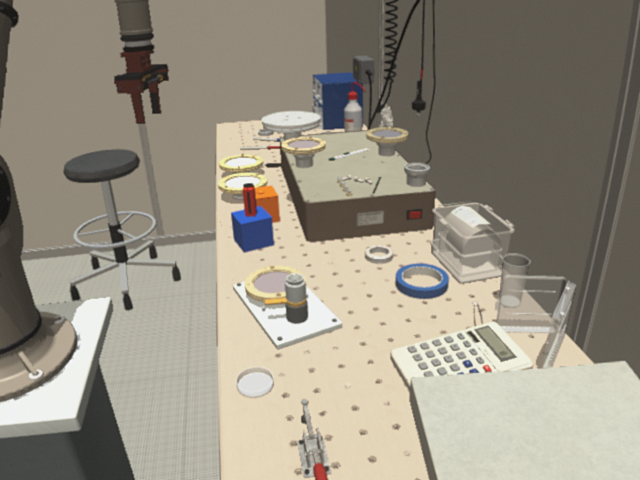

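View pics/top0.png

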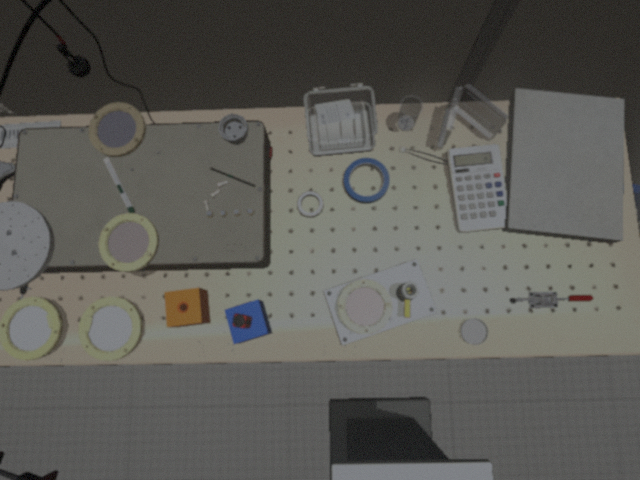

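The side view shows the blue block at (253,230) with the red handle at (250,200), and an orange look-alike block at (265,203). In the top view the blue block is at (247,321) and the orange one at (186,307). The blue one fits the description and holds the driver. The tower is at (296,298) in the side view and (406,291) in the top view. I'll enlarge these to confirm.

```bash
python3 - <<'E'
import cv2,numpy as np
t=cv2.imread("pics/top0.png");s=cv2.imread("pics/side0.png")
f=lambda im,x,y:cv2.resize(im[y:y+75,x:x+100],(400,300),interpolation=cv2.INTER_CUBIC)
cv2.imwrite("pics/crop.png",np.vstack([np.hstack([f(t,200,282),f(t,350,262)]),np.hstack([f(s,205,180),f(s,245,262)])]))
E
```

```text
(no output)
```

View pics/crop.png

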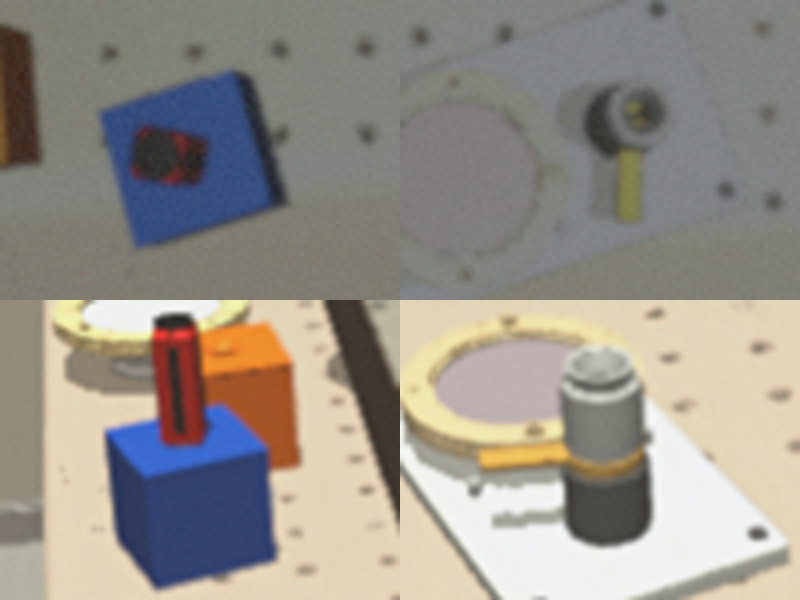

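Confirmed. The blue stand carries the red handle, with the cap at top (239,321) and side (249,185). The bush mouth is at top (410,290) and side (295,278). Next I'll triangulate and refine the handle.

```bash
cat > m.py <<'E'
from h import *
from scipy.optimize import minimize
print("cap",tri("top",(238.7,320.7),"side",(248.8,185)))
print("mouth",tri("top",(410,290),"side",(295,278.2)))
# fit handle box silhouettes to red/dark mask
def mask(n):
    im=cv2.imread(f"pics/{n}0.png").astype(int); b,g,r=im[...,0],im[...,1],im[...,2]
    red=(r>1.6*b)&(r>1.8*g)&(r>40)
    m=np.zeros((480,640),np.uint8)
    x,y,w,h=(228,310,30,24) if n=="top" else (236,178,26,44)
    roi=np.zeros_like(m);roi[y:y+h,x:x+w]=1
    dark=(im.max(2)<65)
    m=((red|dark)&(roi>0)).astype(np.uint8)
    k,l,s,_=cv2.connectedComponentsWithStats(m); i=1+np.argmax(s[1:,4]); m=(l==i).astype(np.uint8); 
    m=cv2.morphologyEx(m,cv2.MORPH_CLOSE,np.ones((3,3)));print(n,s[i]); return m
M={n:mask(n) for n in("top","side")}
def sil(n,p,S=8):
    x,y,a,z0=p; c,s=np.cos(a)*.012,np.sin(a)*.012
    pts=[]
    for z in(.068+z0,.134+z0):
        for i,j in((1,1),(1,-1),(-1,1),(-1,-1)): pts.append(proj(n,(x+i*c-j*s,y+i*s+j*c,z)))
    for t in np.arange(0,6.28,.5): pts.append(proj(n,(x+.010*np.cos(t),y+.010*np.sin(t),.138+z0)))
    h=cv2.convexHull((np.array(pts,np.float32)+.5)*S).astype(np.int32)
    u=np.zeros((480*S,640*S),np.uint8); cv2.fillConvexPoly(u,h,255); return cv2.resize(u,(640,480),interpolation=cv2.INTER_AREA)/255.
f=lambda p:sum(np.abs(sil(n,p)-M[n]).sum() for n in M)
c0=tri("top",(238.7,320.7),"side",(248.8,185))[0]
for a in np.arange(-.7,.8,.175):
    r=minimize(f,[c0[0],c0[1],a,0],method="Nelder-Mead",options=dict(initial_simplex=np.array([c0[0],c0[1],a,0])+np.vstack([np.zeros(4),np.diag([.004,.004,.1,.004])]),maxiter=60)); print(np.round(r.x,4),round(r.fun,1))
E
python3 m.py
python3 - <<'E'
from h import *
for n in("top","side"):
    for t in("stand",):
        pass
# stand top corners (top view crop coords)
for q in((100,110),(240,70),(270,206),(137,247)): print(at_z("top",q[0]/4+200,q[1]/4+282,.068).round(4))
s=arm.read_state();print(R.from_quat(s["ee_rot"]).as_matrix().round(3))
E
```

```text
cap (array([0.43562096, 0.32299146, 0.13528579]), np.float64(0.0001816833662084762))
mouth (array([ 4.88284581e-01, -3.04170127e-04,  8.90165508e-02]), np.float64(0.0002693321627672823))
top [233 314  18  14 176]
side [243 184  19  32 373]
[0.4596 0.3645 0.068 ]
[0.4779 0.2946 0.068 ]
[0.4111 0.2796 0.068 ]
[0.3926 0.3451 0.068 ]
[[-0.952  0.306 -0.   ]
 [ 0.306  0.952  0.   ]
 [ 0.     0.    -1.   ]]Traceback (most recent call last):
  File "m.py", line 28, in <module>
    r=minimize(f,[c0[0],c0[1],a,0],method="Nelder-Mead",options=dict(initial_simplex=np.array([c0[0],c0[1],a,0])+np.vstack([np.zeros(4),np.diag([.004,.004,.1,.004])]),maxiter=60)); print(np.round(r.x,4),round(r.fun,1))
    res = _minimize_neldermead(fun, x0, args, callback, bounds=bounds,
                               **options)
    fsim[j] = func(sim[j])
              ~~~~^^^^^^^^
    fx = function(np.copy(x), *(wrapper_args + args))
  File "m.py", line 25, in <lambda>
    f=lambda p:sum(np.abs(sil(n,p)-M[n]).sum() for n in M)
               ~~~^^^^^^^^^^^^^^^^^^^^^^^^^^^^^^^^^^^^^^^^
  File "m.py", line 25, in <genexpr>
    f=lambda p:sum(np.abs(sil(n,p)-M[n]).sum() for n in M)
                          ~~~^^^^^
  File "m.py", line 22, in sil
    for t in np.arange(0,6.28,.5): pts.append(proj(n,(x+.010*np.cos(t),y+.010*np.sin(t),.138+z0)))
                                              ~~~~^^^^^^^^^^^^^^^^^^^^^^^^^^^^^^^^^^^^^^^^^^^^^^^
  File "h.py", line 14, in proj
    c=cal(n); q=R.from_quat(c["attitude"]).inv().apply(np.array(p)-c["xyz"])
  File "h.py", line 4, in cal
    def cal(n): return arm.get_calibration(n)
                       ~~~~~~~~~~~~~~~~~~~^^^
ValueError: time passes only in moves, steps and waits
```

```bash
sed -i 's/^def cal(n).*/from functools import lru_cache\n@lru_cache(None)\ndef cal(n): return arm.get_calibration(n)/' h.py; python3 m.py
```

```text
cap (array([0.43562096, 0.32299146, 0.13528579]), np.float64(0.0001816833662084762))
mouth (array([ 4.88284581e-01, -3.04170127e-04,  8.90165508e-02]), np.float64(0.0002693321627672823))
top [233 314  18  14 176]
side [243 184  19  32 373]
[ 0.438   0.323  -0.6065 -0.002 ] 239.5
[ 0.4352  0.3233 -0.1321 -0.0025] 184.1
[ 0.4355  0.3251 -0.1354 -0.0031] 184.3
[ 0.4354  0.3236 -0.1347 -0.0018] 184.9
[ 0.4354  0.3255 -0.0738 -0.0012] 186.1
[ 0.4348  0.3236 -0.0533 -0.0016] 185.4
[ 0.4351  0.3225 -0.0572 -0.0009] 185.6
[ 4.376e-01  3.226e-01  5.129e-01 -4.000e-04] 248.2
[ 0.4382  0.3232  0.7521 -0.0019] 250.8
```

The manual's scale: turns go in shares of 2 pi rad. Converting my numbers, -0.105 rad / 6.2832 = -0.0167.

```bash
echo '[[[0.088, -0.0263, -0.0196, 0, 0], [0.088, -0.0263, -0.0196, 0, 0], [0.088, -0.0263, -0.0196, 0, 0], [0.088, -0.0263, -0.0196, 0, 0], [0.088, -0.0263, -0.0196, 0, 0], [0.088, -0.0263, -0.0196, 0, 0]]]' | python3 -m crank 30
echo '[[[0.088, -0.0263, -0.0196, 0, 0], [0.088, -0.0263, -0.0196, 0, 0], [0.088, -0.0263, -0.0196, 0, 0], [0.088, -0.0263, -0.0196, 0, 0], [0.088, -0.0263, -0.0196, 0, 0], [0.088, -0.0263, -0.0196, 0, 0], [0.088, 0, 0, 0, -0.0167], [0.088, 0, 0, 0, -0.0167]]]' | python3 -m crank
cat > d.py <<'E'
from h import *
import sys
g=np.array([float(x) for x in sys.argv[1:4]]); s=arm.read_state(); A=R.from_quat(s["ee_rot"])
y=A.apply([0,1,0]); print("t",round(s["clock"],2),"eef",s["eef_pos"].round(4),"psi",round(np.arctan2(y[1],y[0]),3),"tilt",A.apply([0,0,1]).round(4),"j7",s["joint_positions"][6].round(3))
print("tool delta",A.inv().apply(g-s["eef_pos"]).round(4),"F",s["contact_force"].round(2),"T",s["ft_torque"].round(3),"w",round(s["grip_width"],4))
E
python3 d.py .4353 .3222 .089
```

```text
clock: 1.5
eef_pos: [0.3215, 0.4811, 0.2228]
ee_rot: [0.155, 0.988, 0.0, 0.0]
contact_force: [-0.7, 0.2, -0.2]
grip_width: 0.0877
finger_force: 0.0
clock: 2.17
eef_pos: [0.4366, 0.3198, 0.2229]
ee_rot: [0.05, 0.999, -0.0, 0.0]
contact_force: [-0.9, 0.6, 1.0]
grip_width: 0.0881
finger_force: 0.0
t 2.17 eef [0.4366 0.3198 0.2229] psi 1.47 tilt [ 7.e-04 -3.e-04 -1.e+00] j7 0.757
tool delta [0.0016 0.0022 0.1339] F [-0.93  0.56  0.97] T [ 0.079 -0.024 -0.039] w 0.0881
```

```bash
echo '[[[0.088, 0.0016, 0.0022, 0.03, 0], [0.088, 0, 0, 0.035, 0], [0.088, 0, 0, 0.035, 0], [0.088, 0, 0, 0.02, 0], [0.088, 0, 0, 0.014, 0], [0.088, 0, 0, 0, 0]]]' | python3 -m crank
echo '[[[0.015, 0, 0, 0, 0], [0.015, 0, 0, 0, 0], [0.015, 0, 0, 0, 0], [0.015, 0, 0, 0, 0], [0.015, 0, 0, 0, 0], [0.015, 0, 0, 0, 0], [0.015, 0, 0, 0, 0], [0.015, 0, 0, 0, 0]]]' | python3 -m crank 30
python3 d.py .4353 .3222 .089
```

```text
clock: 2.67
eef_pos: [0.4319, 0.3232, 0.0858]
ee_rot: [0.05, 0.999, -0.002, -0.002]
contact_force: [0.4, -0.2, -0.3]
grip_width: 0.0879
finger_force: 0.0
clock: 3.33
eef_pos: [0.4336, 0.3246, 0.0888]
ee_rot: [0.05, 0.999, 0.0, 0.0]
contact_force: [-0.9, 0.7, -0.7]
grip_width: 0.0376
finger_force: 0.0
t 3.33 eef [0.4336 0.3246 0.0888] psi 1.47 tilt [ 2.e-04  2.e-04 -1.e+00] j7 0.77
tool delta [-0.0019 -0.0022 -0.0002] F [-0.93  0.75 -0.71] T [0.006 0.007 0.005] w 0.0376
```

```bash
echo '[[[0.015, -0.0019, -0.0022, 0, 0], [0.015, 0, 0, 0, 0], [0.015, 0, 0, 0, 0], [0.015, 0, 0, 0, 0], [0.015, 0, 0, 0, 0], [0.015, 0, 0, 0, 0]]]' | python3 -m crank
python3 d.py .4353 .3222 .089
```

```text
clock: 3.83
eef_pos: [0.4353, 0.3221, 0.0886]
ee_rot: [0.05, 0.999, -0.0, 0.0]
contact_force: [0.6, -0.4, 0.6]
grip_width: 0.0238
finger_force: 29.8
t 3.83 eef [0.4353 0.3221 0.0886] psi 1.47 tilt [-0.e+00 -1.e-04 -1.e+00] j7 0.776
tool delta [ 0.      0.0001 -0.0004] F [ 0.58 -0.44  0.59] T [-0.173 -0.09  -0.05 ] w 0.0238
```

```bash
echo '[[[0.015, 0, 0, -0.01, 0], [0.015, 0, 0, -0.02, 0], [0.015, 0, 0, -0.025, 0], [0.015, 0, 0, -0.025, 0], [0.015, 0, 0, -0.025, 0], [0.015, 0, 0, 0, 0], [0.015, 0, 0, 0, 0]]]' | python3 -m crank 40
python3 d.py .4883 -.0003 .195; python3 - <<'E'
from h import *
for n in("side","top"):
    snap(n,n+"1")
s=cv2.imread("pics/side1.png");t=cv2.imread("pics/top1.png")
f=lambda im,x,y:cv2.resize(im[y:y+150,x:x+100],(400,600),interpolation=cv2.INTER_CUBIC)
cv2.imwrite("pics/crop1.png",np.hstack([f(s,205,100),f(t,190,230)]))
E
```

```text
clock: 4.42
eef_pos: [0.4358, 0.323, 0.1954]
ee_rot: [0.05, 0.999, 0.001, 0.001]
contact_force: [-0.7, -0.6, -0.4]
grip_width: 0.0237
finger_force: 39.8
t 4.42 eef [0.4358 0.323  0.1954] psi 1.47 tilt [ 0.0023  0.0026 -1.    ] j7 0.757
tool delta [-8.470e-02 -3.164e-01 -3.000e-04] F [-0.73 -0.6  -0.38] T [ 0.026  0.084 -0.032] w 0.0237
```

View pics/crop1.png

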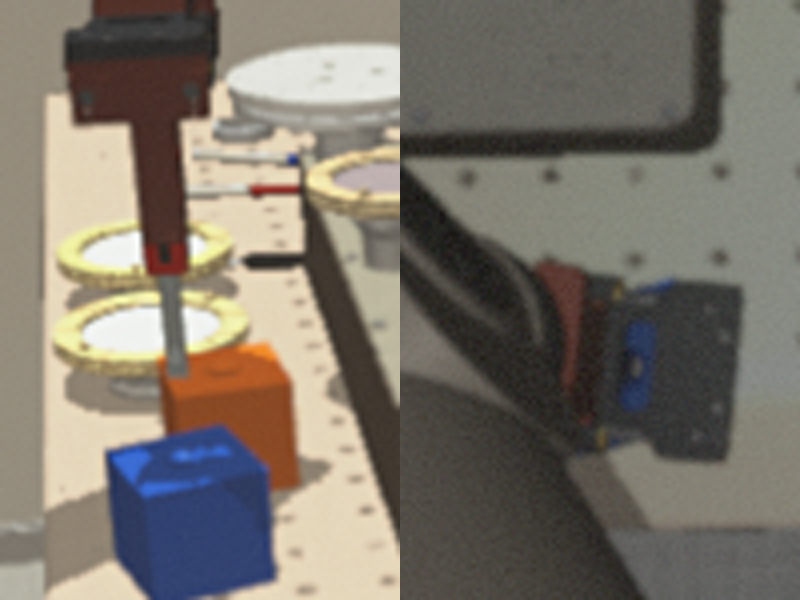

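The crop shows the driver held straight with its tip clear of the blue stand, tip at about side (249,193). Next move is over the bush.

To row units: -0.12 rad / 6.2832 = -0.0191.

```bash
echo '[[[0.015, -0.0085, -0.0316, 0, 0], [0.015, -0.0085, -0.0316, 0, 0], [0.015, -0.0085, -0.0316, 0, 0], [0.015, -0.0085, -0.0316, 0, 0], [0.015, -0.0085, -0.0316, 0, 0]]]' | python3 -m crank
echo '[[[0.015, -0.0085, -0.0316, 0, 0], [0.015, -0.0085, -0.0316, 0, 0], [0.015, -0.0085, -0.0316, 0, 0], [0.015, -0.0085, -0.0316, 0, 0], [0.015, -0.0085, -0.0316, 0, 0]]]' | python3 -m crank
echo '[[[0.015, 0, 0, 0, -0.0191], [0.015, 0, 0, 0, -0.0191], [0.015, 0, 0, 0, -0.0191], [0.015, 0, 0, 0, -0.0191], [0.015, 0, 0, 0, -0.0191], [0.015, 0, 0, 0, -0.0191]]]' | python3 -m crank
echo '[[[0.015, 0, 0, 0, -0.0191], [0.015, 0, 0, 0, -0.0191], [0.015, 0, 0, 0, -0.0191], [0.015, 0, 0, 0, -0.0191], [0.015, 0, 0, 0, -0.0191], [0.015, 0, 0, 0, 0], [0.015, 0, 0, 0, 0], [0.015, 0, 0, 0, 0]]]' | python3 -m crank
python3 d.py .4883 -.0003 .195; python3 - <<'E'
from h import *
print(proj("side",(.4357,.3226,.1146)))
for n in("side","top"):
    snap(n,n+"2")
s=cv2.imread("pics/side2.png");t=cv2.imread("pics/top2.png")
f=lambda im,x,y:cv2.resize(im[y:y+150,x:x+100],(400,600),interpolation=cv2.INTER_CUBIC)
cv2.imwrite("pics/crop2.png",np.hstack([f(s,245,185),f(t,360,210)]))
p=arm.read_state()["eef_pos"]
print("tip px",proj("side",p-[0,0,.0806]),"mouth px",proj("side",(.4883,-.0003,.092)))
E
```

```text
clock: 4.93
eef_pos: [0.4606, 0.1589, 0.1923]
ee_rot: [0.05, 0.999, -0.001, -0.001]
contact_force: [0.8, 0.5, -0.4]
grip_width: 0.024
finger_force: 39.8
clock: 5.35
eef_pos: [0.4869, -0.0024, 0.1924]
ee_rot: [0.05, 0.999, -0.0, -0.001]
contact_force: [0.1, 1.2, -0.5]
grip_width: 0.0239
finger_force: 39.8
clock: 5.85
eef_pos: [0.4869, -0.0008, 0.1922]
ee_rot: [-0.307, 0.952, 0.0, -0.002]
contact_force: [-0.4, 0.6, -1.0]
grip_width: 0.0242
finger_force: 39.8
clock: 6.52
eef_pos: [0.4875, -0.0008, 0.193]
ee_rot: [-0.571, 0.821, 0.0, -0.001]
contact_force: [0.0, -0.0, -0.5]
grip_width: 0.0238
finger_force: 39.8
t 6.52 eef [ 0.4875 -0.0008  0.193 ] psi 2.786 tilt [-1.5e-03 -2.0e-04 -1.0e+00] j7 2.691
tool delta [-0.0008 -0.0006 -0.002 ] F [ 0.01 -0.02 -0.54] T [ 0.049  0.051 -0.011] w 0.0238
(np.float64(249.644883655826), np.float64(194.14743735143395))
tip px (np.float64(294.0417150821661), np.float64(265.7330108216972)) mouth px (np.float64(294.99524410804827), np.float64(276.61114779030504))
```

View pics/crop2.png

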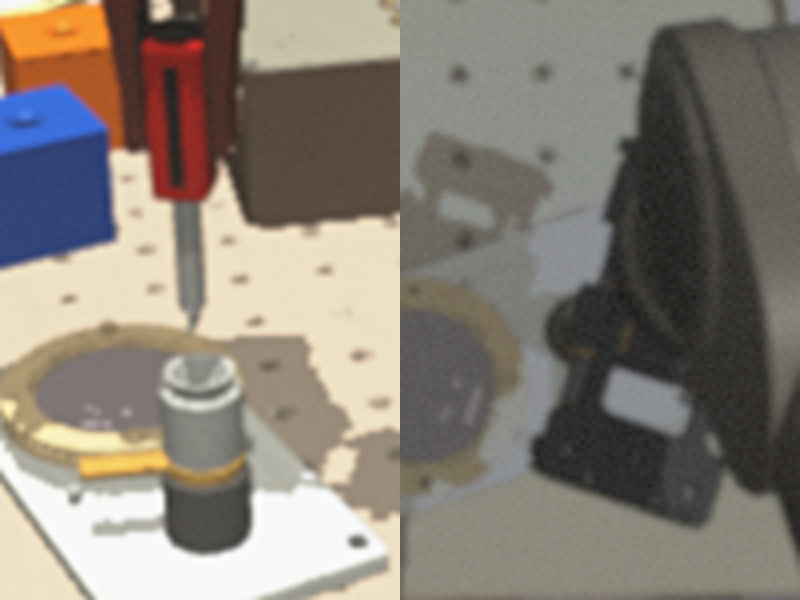

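Crop: tip at about side (293,267), directly above the funnel mouth at (295,278), and the finger is still off the fixture. Descending in small steps.

```bash
echo '[[[0.015, -0.0008, -0.0006, 0.01, 0], [0.015, 0, 0, 0.01, 0], [0.015, 0, 0, 0, 0], [0.015, 0, 0, 0, 0]]]' | python3 -m crank; python3 d.py .4884 -.0003 .195
echo '[[[0.015, 0, 0, 0.004, 0], [0.015, 0, 0, 0.003, 0], [0.015, 0, 0, 0, 0]]]' | python3 -m crank; python3 d.py .4884 -.0003 .1575
```

```text
clock: 6.95
eef_pos: [0.488, -0.0003, 0.1725]
ee_rot: [-0.572, 0.82, 0.001, -0.001]
contact_force: [-0.6, -0.3, 0.0]
grip_width: 0.0233
finger_force: 39.8
t 6.95 eef [ 4.880e-01 -3.000e-04  1.725e-01] psi 2.79 tilt [-2.4e-03 -4.0e-04 -1.0e+00] j7 2.698
tool delta [-0.0001 -0.0003 -0.0225] F [-0.61 -0.33  0.01] T [ 0.072  0.081 -0.005] w 0.0233
clock: 7.2
eef_pos: [0.4886, -0.0002, 0.1661]
ee_rot: [-0.573, 0.82, 0.0, -0.0]
contact_force: [0.2, -0.2, -1.3]
grip_width: 0.024
finger_force: 39.8
t 7.2 eef [ 4.886e-01 -2.000e-04  1.661e-01] psi 2.79 tilt [-7.e-04 -1.e-04 -1.e+00] j7 2.7
tool delta [0.0001 0.0001 0.0086] F [ 0.18 -0.2  -1.29] T [0.113 0.091 0.014] w 0.024
```

```bash
echo '[[[0.015, 0, 0, 0.002, 0], [0.015, 0, 0, 0.002, 0], [0.015, 0, 0, 0, 0]]]' | python3 -m crank; python3 d.py .4884 -.0003 .1505
echo '[[[0.015, 0, 0, 0.002, 0], [0.015, 0, 0, 0.002, 0], [0.015, 0, 0, 0, 0]]]' | python3 -m crank; python3 d.py .4884 -.0003 .1505
```

```text
clock: 7.45
eef_pos: [0.4887, -0.0003, 0.1624]
ee_rot: [-0.572, 0.82, 0.0, -0.0]
contact_force: [-0.8, -0.2, -0.4]
grip_width: 0.0237
finger_force: 39.8
t 7.45 eef [ 4.887e-01 -3.000e-04  1.624e-01] psi 2.79 tilt [-4.e-04 -1.e-04 -1.e+00] j7 2.701
tool delta [0.0001 0.0003 0.0119] F [-0.83 -0.18 -0.38] T [-0.018  0.082  0.001] w 0.0237
clock: 7.7
eef_pos: [0.4887, -0.0003, 0.1582]
ee_rot: [-0.572, 0.82, 0.0, -0.0]
contact_force: [-0.6, -0.4, -1.0]
grip_width: 0.0238
finger_force: 39.8
t 7.7 eef [ 4.887e-01 -3.000e-04  1.582e-01] psi 2.79 tilt [-5.e-04 -1.e-04 -1.e+00] j7 2.702
tool delta [0.0001 0.0002 0.0077] F [-0.61 -0.43 -1.02] T [-0.116  0.16   0.031] w 0.0238
```

```bash
for i in 1 2 3; do :; done; echo '[[[0.015, 0, 0, 0.002, 0], [0.015, 0, 0, 0.002, 0], [0.015, 0, 0, 0, 0]]]' | python3 -m crank; python3 d.py .4884 -.0003 .1505
echo '[[[0.015, 0, 0, 0.002, 0], [0.015, 0, 0, 0.002, 0], [0.015, 0, 0, 0, 0]]]' | python3 -m crank; python3 d.py .4884 -.0003 .1505
```

```text
clock: 7.95
eef_pos: [0.4887, -0.0003, 0.1543]
ee_rot: [-0.573, 0.82, 0.0, -0.0]
contact_force: [-0.0, -0.2, -1.5]
grip_width: 0.0244
finger_force: 39.8
t 7.95 eef [ 4.887e-01 -3.000e-04  1.543e-01] psi 2.79 tilt [-5.e-04 -1.e-04 -1.e+00] j7 2.703
tool delta [0.0001 0.0002 0.0038] F [-0.01 -0.16 -1.48] T [-0.137  0.185  0.007] w 0.0244
clock: 8.2
eef_pos: [0.4887, -0.0003, 0.1503]
ee_rot: [-0.573, 0.82, 0.0, -0.0]
contact_force: [-0.1, -0.7, -1.9]
grip_width: 0.024
finger_force: 39.8
t 8.2 eef [ 4.887e-01 -3.000e-04  1.503e-01] psi 2.79 tilt [-4.e-04 -1.e-04 -1.e+00] j7 2.704
tool delta [ 0.0002  0.0003 -0.0002] F [-0.14 -0.7  -1.95] T [-0.273  0.184 -0.014] w 0.024
```

```bash
echo '[[[0.015, 0, 0, 0.002, 0], [0.015, 0, 0, 0.001, 0], [0.015, 0, 0, 0, 0]]]' | python3 -m crank; python3 d.py .4884 -.0003 .1446
echo '[[[0.015, 0, 0, 0.001, 0], [0.015, 0, 0, 0, 0], [0.015, 0, 0, 0, 0]]]' | python3 -m crank; python3 d.py .4884 -.0003 .1446
```

```text
clock: 8.45
eef_pos: [0.4887, -0.0003, 0.1474]
ee_rot: [-0.573, 0.82, 0.0, -0.0]
contact_force: [-0.9, -1.8, -1.7]
grip_width: 0.0241
finger_force: 39.8
t 8.45 eef [ 4.887e-01 -3.000e-04  1.474e-01] psi 2.79 tilt [-4.e-04 -1.e-04 -1.e+00] j7 2.704
tool delta [0.0002 0.0003 0.0028] F [-0.9  -1.82 -1.68] T [-0.288  0.243  0.004] w 0.0241
clock: 8.7
eef_pos: [0.4888, -0.0003, 0.1466]
ee_rot: [-0.573, 0.82, -0.0, -0.0]
contact_force: [-0.5, -1.0, -0.8]
grip_width: 0.0238
finger_force: 39.8
t 8.7 eef [ 4.888e-01 -3.000e-04  1.466e-01] psi 2.79 tilt [-1.e-04 -1.e-04 -1.e+00] j7 2.705
tool delta [0.0002 0.0004 0.002 ] F [-0.47 -1.   -0.75] T [-0.384  0.255 -0.003] w 0.0238
```

```bash
echo '[[[0.015, 0.0008, 0.0002, 0.001, 0], [0.015, 0, 0, 0, 0], [0.015, 0, 0, 0, 0]]]' | python3 -m crank; python3 d.py .4884 -.0003 .1446
echo '[[[0.015, 0, 0, 0.001, 0], [0.015, 0, 0, 0, 0], [0.015, 0, 0, 0, 0]]]' | python3 -m crank; python3 d.py .4884 -.0003 .1446;echo '[[[0.015, 0, 0, 0, 0]]]' | python3 -m crank
```

```text
clock: 8.95
eef_pos: [0.4888, -0.0005, 0.1459]
ee_rot: [-0.573, 0.82, -0.0, 0.0]
contact_force: [0.5, 0.8, 0.9]
grip_width: 0.0243
finger_force: 39.8
t 8.95 eef [ 0.4888 -0.0005  0.1459] psi 2.79 tilt [ 8.e-04  5.e-04 -1.e+00] j7 2.706
tool delta [-0.0001  0.0004  0.0013] F [0.45 0.78 0.9 ] T [ 0.098  0.169 -0.02 ] w 0.0243
clock: 9.2
eef_pos: [0.4887, -0.0006, 0.1448]
ee_rot: [-0.573, 0.82, -0.0, 0.0]
contact_force: [-0.5, 1.1, 2.7]
grip_width: 0.0235
finger_force: 39.8
t 9.2 eef [ 0.4887 -0.0006  0.1448] psi 2.79 tilt [ 7.e-04  4.e-04 -1.e+00] j7 2.706
tool delta [-0.0001  0.0004  0.0002] F [-0.54  1.14  2.68] T [0.255 0.22  0.009] w 0.0235
clock: 9.28
eef_pos: [0.4887, -0.0006, 0.1448]
ee_rot: [-0.573, 0.82, -0.0, 0.0]
contact_force: [-0.0, 0.9, 2.6]
grip_width: 0.0239
finger_force: 39.8
```

To row units: 0.06 rad / 6.2832 = 0.0095.

```bash
echo '[[[0.015, -0.0001, 0.0003, 0, 0.0095], [0.015, 0, 0, 0, 0.0095], [0.015, 0, 0, 0, 0.0095], [0.015, 0, 0, 0, 0.0095], [0.015, 0, 0, 0, 0.0095], [0.015, 0, 0, 0, 0]]]' | python3 -m crank; python3 d.py .4884 -.0003 .1446
```

```text
clock: 9.78
eef_pos: [0.4886, -0.0008, 0.1448]
ee_rot: [-0.443, 0.897, -0.0, 0.0]
contact_force: [-0.2, -0.1, 2.1]
grip_width: 0.0235
finger_force: 39.8
t 9.78 eef [ 0.4886 -0.0008  0.1448] psi 2.488 tilt [ 9.e-04 -1.e-04 -1.e+00] j7 2.425
tool delta [-0.0002  0.0004  0.0002] F [-0.16 -0.14  2.08] T [0.059 0.036 0.008] w 0.0235
```

To row units: 0.06 rad / 6.2832 = 0.0095.

```bash
echo '[[[0.015, 0, 0, 0, 0.0095], [0.015, 0, 0, 0, 0.0095], [0.015, 0, 0, 0, 0.0095], [0.015, 0, 0, 0, 0.0095], [0.015, 0, 0, 0, 0.0095], [0.015, 0, 0, 0, 0]]]' | python3 -m crank; python3 d.py .4884 -.0003 .1446
```

```text
clock: 10.28
eef_pos: [0.4885, -0.0007, 0.1448]
ee_rot: [-0.305, 0.952, -0.0, 0.0]
contact_force: [0.3, -0.6, 3.1]
grip_width: 0.0244
finger_force: 39.8
t 10.28 eef [ 0.4885 -0.0007  0.1448] psi 2.19 tilt [ 6.e-04 -1.e-04 -1.e+00] j7 2.148
tool delta [-0.0002  0.0004  0.0002] F [ 0.32 -0.64  3.12] T [ 0.042 -0.056  0.009] w 0.0244
```

Still on the face, and well centred. Turning on.

To row units: 0.06 rad / 6.2832 = 0.0095.

```bash
echo '[[[0.015, 0, 0, 0, 0.0095], [0.015, 0, 0, 0, 0.0095], [0.015, 0, 0, 0, 0.0095], [0.015, 0, 0, 0, 0.0095], [0.015, 0, 0, 0, 0.0095], [0.015, 0, 0, 0, 0]]]' | python3 -m crank; python3 d.py .4884 -.0003 .1446
```

```text
clock: 10.78
eef_pos: [0.4884, -0.0007, 0.1447]
ee_rot: [-0.159, 0.987, -0.0, 0.0]
contact_force: [0.3, 0.4, 3.3]
grip_width: 0.0239
finger_force: 39.8
t 10.78 eef [ 0.4884 -0.0007  0.1447] psi 1.891 tilt [ 4.e-04 -1.e-04 -1.e+00] j7 1.872
tool delta [-0.0002  0.0004  0.0001] F [0.25 0.44 3.34] T [ 0.009 -0.08   0.01 ] w 0.0239
```

To row units: 0.06 rad / 6.2832 = 0.0095.

```bash
echo '[[[0.015, 0, 0, 0, 0.0095], [0.015, 0, 0, 0, 0.0095], [0.015, 0, 0, 0, 0.0095], [0.015, 0, 0, 0, 0.0095], [0.015, 0, 0, 0, 0.0095], [0.015, 0, 0, 0, 0]]]' | python3 -m crank; python3 d.py .4884 -.0003 .1446
```

```text
clock: 11.28
eef_pos: [0.4883, -0.0008, 0.1447]
ee_rot: [-0.01, 1.0, -0.0, 0.0]
contact_force: [0.3, 0.2, 2.6]
grip_width: 0.024
finger_force: 39.8
t 11.28 eef [ 0.4883 -0.0008  0.1447] psi 1.592 tilt [ 3.e-04 -2.e-04 -1.e+00] j7 1.597
tool delta [-0.0001  0.0005  0.0001] F [0.31 0.19 2.55] T [-0.055 -0.067  0.031] w 0.024
```

To row units: 0.06 rad / 6.2832 = 0.0095.

```bash
echo '[[[0.015, 0, 0, 0, 0.0095], [0.015, 0, 0, 0, 0.0095], [0.015, 0, 0, 0, 0.0095], [0.015, 0, 0, 0, 0.0095], [0.015, 0, 0, 0, 0.0095], [0.015, 0, 0, 0, 0]]]' | python3 -m crank; python3 d.py .4884 -.0003 .1446
```

```text
clock: 11.78
eef_pos: [0.4883, -0.0009, 0.1447]
ee_rot: [0.139, 0.99, -0.0, 0.0]
contact_force: [-0.0, -0.9, 3.5]
grip_width: 0.0242
finger_force: 39.8
t 11.78 eef [ 0.4883 -0.0009  0.1447] psi 1.292 tilt [ 3.e-04 -3.e-04 -1.e+00] j7 1.323
tool delta [0.0001 0.0006 0.0001] F [-0.03 -0.87  3.46] T [-0.158 -0.049  0.007] w 0.0242
```

To row units: 0.06 rad / 6.2832 = 0.0095.

```bash
echo '[[[0.015, 0, 0, 0, 0.0095], [0.015, 0, 0, 0, 0.0095], [0.015, 0, 0, 0, 0.0095], [0.015, 0, 0, 0, 0.0095], [0.015, 0, 0, 0, 0.0095], [0.015, 0, 0, 0, 0]]]' | python3 -m crank; python3 d.py .4884 -.0003 .1446
```

```text
clock: 12.28
eef_pos: [0.4883, -0.001, 0.1447]
ee_rot: [0.285, 0.958, -0.0, 0.0]
contact_force: [-0.2, -1.2, 3.2]
grip_width: 0.0237
finger_force: 39.8
t 12.28 eef [ 0.4883 -0.001   0.1447] psi 0.993 tilt [ 2.e-04 -4.e-04 -1.e+00] j7 1.05
tool delta [0.0003 0.0006 0.0001] F [-0.18 -1.16  3.18] T [-0.378 -0.139  0.017] w 0.0237
```

To row units: 0.06 rad / 6.2832 = 0.0095.

```bash
echo '[[[0.015, -0.0004, -0.0002, 0, 0.0095], [0.015, 0, 0, 0, 0.0095], [0.015, 0, 0, 0, 0.0095], [0.015, 0, 0, 0, 0.0095], [0.015, 0, 0, 0, 0.0095], [0.015, 0, 0, 0, 0]]]' | python3 -m crank; python3 d.py .4884 -.0003 .1446
```

```text
clock: 12.78
eef_pos: [0.4883, -0.0011, 0.1446]
ee_rot: [0.425, 0.905, -0.0, -0.0]
contact_force: [-0.2, -0.2, 3.0]
grip_width: 0.0238
finger_force: 39.8
t 12.78 eef [ 0.4883 -0.0011  0.1446] psi 0.693 tilt [-2.e-04 -1.e-04 -1.e+00] j7 0.782
tool delta [ 0.0005  0.0005 -0.    ] F [-0.21 -0.18  2.97] T [-0.143 -0.008 -0.014] w 0.0238
```

To row units: 0.06 rad / 6.2832 = 0.0095.

```bash
echo '[[[0.015, 0, 0, 0, 0.0095], [0.015, 0, 0, 0, 0.0095], [0.015, 0, 0, 0, 0.0095], [0.015, 0, 0, 0, 0.0095], [0.015, 0, 0, 0, 0.0095], [0.015, 0, 0, 0, 0]]]' | python3 -m crank; python3 d.py .4884 -.0003 .1446
```

```text
clock: 13.28
eef_pos: [0.4881, -0.0011, 0.1443]
ee_rot: [0.555, 0.832, -0.0, -0.0]
contact_force: [0.9, 0.4, -0.0]
grip_width: 0.0236
finger_force: 39.8
t 13.28 eef [ 0.4881 -0.0011  0.1443] psi 0.393 tilt [-5.e-04 -4.e-04 -1.e+00] j7 0.515
tool delta [ 0.0007  0.0006 -0.0003] F [ 0.87  0.37 -0.04] T [-0.196 -0.182 -0.01 ] w 0.0236
```

The vertical force fell off, so the blade has dropped in. Following it down in small steps.

```bash
echo '[[[0.015, 0, 0, 0.001, 0], [0.015, 0, 0, 0.001, 0], [0.015, 0, 0, 0, 0], [0.015, 0, 0, 0, 0]]]' | python3 -m crank; python3 d.py .4884 -.0008 .1406;  echo '[[[0.015, 0, 0, 0.0008, 0], [0.015, 0, 0, 0, 0], [0.015, 0, 0, 0, 0]]]' | python3 -m crank; python3 d.py .4884 -.0008 .1406
```

```text
clock: 13.62
eef_pos: [0.4882, -0.0012, 0.1424]
ee_rot: [0.556, 0.831, -0.0, -0.0]
contact_force: [0.6, -0.2, -1.0]
grip_width: 0.0241
finger_force: 39.8
t 13.62 eef [ 0.4882 -0.0012  0.1424] psi 0.392 tilt [-5.e-04 -1.e-04 -1.e+00] j7 0.516
tool delta [0.0002 0.0004 0.0018] F [ 0.61 -0.17 -1.04] T [-0.239 -0.111  0.03 ] w 0.0241
clock: 13.87
eef_pos: [0.4882, -0.0011, 0.1417]
ee_rot: [0.557, 0.831, -0.0, -0.0]
contact_force: [-0.5, -1.7, -1.8]
grip_width: 0.0238
finger_force: 39.8
t 13.87 eef [ 0.4882 -0.0011  0.1417] psi 0.39 tilt [-4.e-04 -0.e+00 -1.e+00] j7 0.516
tool delta [0.0002 0.0003 0.0011] F [-0.47 -1.7  -1.78] T [-0.256 -0.057 -0.017] w 0.0238
```

```bash
echo '[[[0.015, 0, 0, 0.001, 0], [0.015, 0, 0, 0, 0], [0.015, 0, 0, 0, 0]]]' | python3 -m crank; python3 d.py .4884 -.0008 .1406;  echo '[[[0.015, 0, 0, 0.0006, 0], [0.015, 0, 0, 0, 0], [0.015, 0, 0, 0, 0]]]' | python3 -m crank; python3 d.py .4884 -.0008 .1406
```

```text
clock: 14.12
eef_pos: [0.4883, -0.0011, 0.1408]
ee_rot: [0.557, 0.831, -0.0, -0.0]
contact_force: [0.4, -1.1, -1.6]
grip_width: 0.0237
finger_force: 39.8
t 14.12 eef [ 0.4883 -0.0011  0.1408] psi 0.39 tilt [-2.e-04 -0.e+00 -1.e+00] j7 0.517
tool delta [0.0002 0.0002 0.0002] F [ 0.4  -1.07 -1.65] T [-0.233 -0.019  0.014] w 0.0237
clock: 14.37
eef_pos: [0.4884, -0.0011, 0.1403]
ee_rot: [0.557, 0.831, 0.0, -0.0]
contact_force: [-0.8, -1.5, 2.1]
grip_width: 0.0238
finger_force: 39.8
t 14.37 eef [ 0.4884 -0.0011  0.1403] psi 0.39 tilt [-1.e-04  1.e-04 -1.e+00] j7 0.518
tool delta [ 0.0002  0.0001 -0.0003] F [-0.78 -1.46  2.11] T [-0.294  0.148 -0.006] w 0.0238
```

Seated: at tip depth about 32 mm the spring preload is felt. Now turning clockwise while watching the torque.

To row units: 0.06 rad / 6.2832 = 0.0095.

```bash
echo '[[[0.015, -0.0003, -0.0001, 0, 0.0095], [0.015, 0, 0, 0, 0.0095], [0.015, 0, 0, 0, 0.0095], [0.015, 0, 0, 0, 0.0095], [0.015, 0, 0, 0, 0.0095], [0.015, 0, 0, 0, 0]]]' | python3 -m crank; python3 d.py .4884 -.0008 .1403;  echo '[[[0.015, 0, 0, 0, 0.0095], [0.015, 0, 0, 0, 0.0095], [0.015, 0, 0, 0, 0.0095], [0.015, 0, 0, 0, 0.0095], [0.015, 0, 0, 0, 0.0095], [0.015, 0, 0, 0, 0]]]' | python3 -m crank; python3 d.py .4884 -.0008 .1403
```

```text
clock: 14.87
eef_pos: [0.4885, -0.0012, 0.1404]
ee_rot: [0.675, 0.738, 0.0, 0.0]
contact_force: [-0.5, -0.0, 1.6]
grip_width: 0.0236
finger_force: 39.8
t 14.87 eef [ 0.4885 -0.0012  0.1404] psi 0.088 tilt [ 2.e-04  2.e-04 -1.e+00] j7 0.255
tool delta [ 0.0004 -0.0001  0.0001] F [-0.51 -0.03  1.61] T [-0.111  0.117  0.036] w 0.0236
clock: 15.37
eef_pos: [0.4884, -0.0012, 0.1403]
ee_rot: [0.777, 0.629, -0.0, -0.0]
contact_force: [-0.1, -0.6, 1.9]
grip_width: 0.0241
finger_force: 39.8
t 15.37 eef [ 0.4884 -0.0012  0.1403] psi -0.21 tilt [-1.e-04  1.e-04 -1.e+00] j7 -0.001
tool delta [ 0.0003 -0.0001 -0.    ] F [-0.06 -0.57  1.95] T [0.005 0.184 0.028] w 0.0241
```

To row units: 0.06 rad / 6.2832 = 0.0095.

```bash
echo '[[[0.015, 0, 0, 0, 0.0095], [0.015, 0, 0, 0, 0.0095], [0.015, 0, 0, 0, 0.0095], [0.015, 0, 0, 0, 0.0095], [0.015, 0, 0, 0, 0]]]' | python3 -m crank; python3 d.py .4884 -.0008 .1403; python3 - <<'E'
from h import *
snap("side","side3");s=cv2.imread("pics/side3.png")
cv2.imwrite("pics/crop3.png",cv2.resize(s[245:355,225:345],(720,600)[0:2] if 0 else (600,550),interpolation=cv2.INTER_CUBIC))
# expected finger end px vs angle (start dir from picture: px (267,301) tip)
E
```

```text
clock: 15.78
eef_pos: [0.4884, -0.0012, 0.1402]
ee_rot: [0.847, 0.532, -0.0, -0.0]
contact_force: [0.4, 1.0, 1.1]
grip_width: 0.0242
finger_force: 39.8
t 15.78 eef [ 0.4884 -0.0012  0.1402] psi -0.449 tilt [-1.e-04  1.e-04 -1.e+00] j7 -0.201
tool delta [ 0.0003 -0.0002 -0.0001] F [0.4  0.96 1.13] T [ 0.061  0.23  -0.005] w 0.0242
```

View pics/crop3.png

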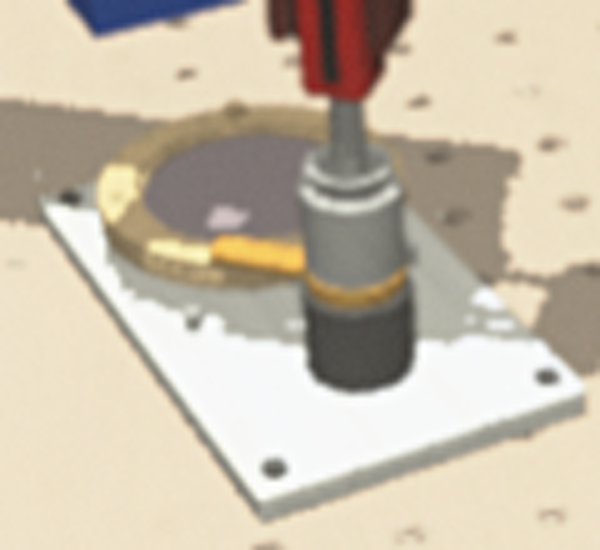

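The finger has swung partway over the fixture rim, its end now at about side (268,295). I'll estimate its angle.

```bash
python3 - <<'E'
from h import *
for z in(.04,.045,.05):
    for e in((265.3,301.5),(268,294.8)):
        d=at_z("side",*e,z)[:2]-[.4884,-.001]; print(z,np.hypot(*d).round(4),np.arctan2(d[1],d[0]).round(3))
    print([np.round(proj("side",(.4884+.052*np.cos(a),-.001+.052*np.sin(a),z))) for a in (3.05,2.5,1.85)])
E
```

```text
0.04 0.0542 2.808
0.04 0.0585 2.443
[array([266., 306.]), array([270., 297.]), array([285., 289.])]
0.045 0.0524 2.948
0.045 0.054 2.558
[array([265., 303.]), array([270., 294.]), array([285., 287.])]
0.05 0.0518 3.095
0.05 0.0504 2.693
[array([265., 301.]), array([270., 292.]), array([284., 284.])]
```

Finger at about 0.4–0.5 rad. Continuing.

The manual's scale: turns go in shares of 2 pi rad. Converting my numbers, 0.06 rad / 6.2832 = 0.0095.

```bash
echo '[[[0.015, 0, 0, 0, 0.0095], [0.015, 0, 0, 0, 0.0095], [0.015, 0, 0, 0, 0.0095], [0.015, 0, 0, 0, 0.0095], [0.015, 0, 0, 0, 0.0095], [0.015, 0, 0, 0, 0.0095], [0.015, 0, 0, 0, 0.0095], [0.015, 0, 0, 0, 0]]]' | python3 -m crank; python3 d.py .4884 -.0008 .1403; echo '[[[0.015, 0, 0, 0, 0.0064], [0.015, 0, 0, 0, 0.0064], [0.015, 0, 0, 0, 0]]]' | python3 -m crank; python3 d.py .4884 -.0008 .1403; python3 - <<'E'
from h import *
snap("side","side4");s=cv2.imread("pics/side4.png")
cv2.imwrite("pics/crop4.png",cv2.resize(s[245:355,225:345],(600,550),interpolation=cv2.INTER_CUBIC))
E
```

```text
clock: 16.5
eef_pos: [0.4885, -0.0012, 0.1402]
ee_rot: [0.939, 0.344, 0.0, -0.0]
contact_force: [0.7, 1.2, 1.5]
grip_width: 0.0239
finger_force: 39.8
t 16.5 eef [ 0.4885 -0.0012  0.1402] psi -0.869 tilt [ 0.  0. -1.] j7 -0.543
tool delta [ 0.0002 -0.0004 -0.0001] F [0.74 1.23 1.46] T [0.194 0.138 0.043] w 0.0239
clock: 16.75
eef_pos: [0.4885, -0.0012, 0.1403]
ee_rot: [0.952, 0.307, 0.0, -0.0]
contact_force: [0.4, 0.5, 1.2]
grip_width: 0.024
finger_force: 39.8
t 16.75 eef [ 0.4885 -0.0012  0.1403] psi -0.947 tilt [ 1.e-04  1.e-04 -1.e+00] j7 -0.606
tool delta [ 0.0001 -0.0004 -0.    ] F [0.43 0.5  1.17] T [0.215 0.108 0.052] w 0.024
```

View pics/crop4.png

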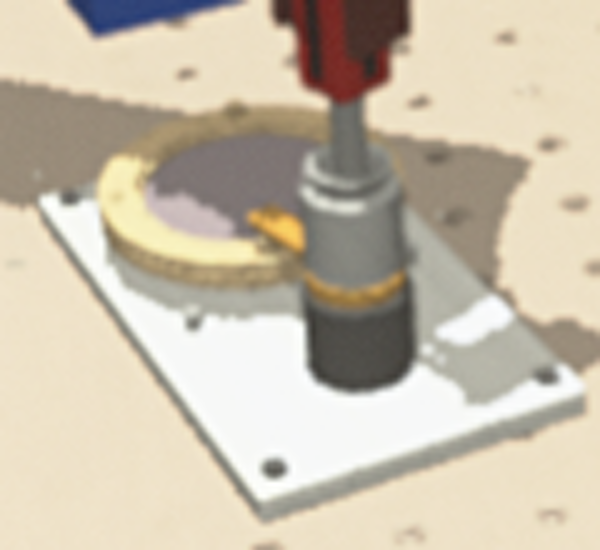

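The finger is well over the rim now, its end at about side (276,287). Creeping on to the stop with a torque check at each step.

To row units: 0.03 rad / 6.2832 = 0.0048.

```bash
echo '[[[0.015, 0, 0, 0, 0.0048], [0.015, 0, 0, 0, 0.0048], [0.015, 0, 0, 0, 0]]]' | python3 -m crank; python3 d.py .4884 -.0008 .1403; echo '[[[0.015, 0, 0, 0, 0.0048], [0.015, 0, 0, 0, 0]]]' | python3 -m crank; python3 d.py .4884 -.0008 .1403;echo '[[[0.015, 0, 0, 0, 0]]]' | python3 -m crank; python3 d.py .4884 -.0008 .1403
```

```text
clock: 17.05
eef_pos: [0.4885, -0.0013, 0.1403]
ee_rot: [0.961, 0.276, 0.0, -0.0]
contact_force: [0.0, 1.6, 1.8]
grip_width: 0.0237
finger_force: 39.8
t 17.05 eef [ 0.4885 -0.0013  0.1403] psi -1.011 tilt [ 2.e-04  2.e-04 -1.e+00] j7 -0.657
tool delta [ 0.0002 -0.0005 -0.    ] F [0.02 1.57 1.76] T [0.302 0.068 0.06 ] w 0.0237
clock: 17.22
eef_pos: [0.4885, -0.0013, 0.1402]
ee_rot: [0.965, 0.262, 0.0, -0.0]
contact_force: [-0.3, 2.6, 1.0]
grip_width: 0.0237
finger_force: 39.8
t 17.22 eef [ 0.4885 -0.0013  0.1402] psi -1.042 tilt [ 1.e-04  1.e-04 -1.e+00] j7 -0.681
tool delta [ 0.0002 -0.0005 -0.0001] F [-0.28  2.64  1.01] T [0.401 0.061 0.028] w 0.0237
clock: 17.3
eef_pos: [0.4885, -0.0013, 0.1402]
ee_rot: [0.965, 0.262, 0.0, 0.0]
contact_force: [0.2, 1.3, 2.2]
grip_width: 0.0241
finger_force: 39.8
t 17.3 eef [ 0.4885 -0.0013  0.1402] psi -1.04 tilt [ 1.e-04 -0.e+00 -1.e+00] j7 -0.679
tool delta [ 0.0001 -0.0005 -0.0001] F [0.16 1.31 2.24] T [0.381 0.038 0.111] w 0.0241
```

To row units: 0.03 rad / 6.2832 = 0.0048.

```bash
echo '[[[0.015, 0, 0, 0, 0.0048], [0.015, 0, 0, 0, 0]]]' | python3 -m crank; python3 d.py .4884 -.0008 .1403 | grep -o 'psi.*\|T .*'; echo '[[[0.015, 0, 0, 0, 0]]]' | python3 -m crank; python3 d.py .4884 -.0008 .1403| grep -o 'psi.*\|T .*'
```

```text
clock: 17.47
eef_pos: [0.4885, -0.0013, 0.1403]
ee_rot: [0.969, 0.247, 0.0, 0.0]
contact_force: [1.5, 1.8, 2.3]
grip_width: 0.0238
finger_force: 39.8
psi -1.072 tilt [ 1.e-04  0.e+00 -1.e+00] j7 -0.705
T [ 0.416 -0.072  0.031] w 0.0238
clock: 17.55
eef_pos: [0.4885, -0.0013, 0.1402]
ee_rot: [0.969, 0.248, 0.0, 0.0]
contact_force: [1.3, 0.7, 1.4]
grip_width: 0.0236
finger_force: 39.8
psi -1.07 tilt [ 1.e-04 -0.e+00 -1.e+00] j7 -0.703
T [ 0.389 -0.014  0.044] w 0.0236
```

To row units: 0.03 rad / 6.2832 = 0.0048.

```bash
echo '[[[0.015, 0.0002, -0.0004, 0, 0.0048], [0.015, 0, 0, 0, 0], [0.015, 0, 0, 0, 0]]]' | python3 -m crank|tail -4; python3 d.py .4884 -.0008 .1403 | grep -o 'psi.*\|T .*'; echo '[[[0.015, 0, 0, 0, 0.0048], [0.015, 0, 0, 0, 0], [0.015, 0, 0, 0, 0]]]' | python3 -m crank|tail -4; python3 d.py .4884 -.0008 .1403| grep -o 'psi.*\|T .*'
```

```text
ee_rot: [0.972, 0.233, 0.0, 0.0]
contact_force: [1.3, 0.4, 1.1]
grip_width: 0.0238
finger_force: 39.8
psi -1.1 tilt [ 3.e-04 -4.e-04 -1.e+00] j7 -0.727
T [-0.006 -0.114  0.033] w 0.0238
ee_rot: [0.976, 0.218, 0.0, 0.0]
contact_force: [0.7, -0.5, 0.3]
grip_width: 0.0239
finger_force: 39.8
psi -1.13 tilt [ 3.e-04 -4.e-04 -1.e+00] j7 -0.751
T [-0.125 -0.165  0.038] w 0.0239
```

```bash
echo '[[[0.015, 0, 0, 0, 0]]]' | python3 -m crank|tail -1; python3 d.py .4884 -.0008 .1403 | grep -o 'psi.*\|T .*'; python3 - <<'E'
from h import *
snap("side","side5");s=cv2.imread("pics/side5.png")
cv2.imwrite("pics/crop5.png",cv2.resize(s[245:355,225:345],(600,550),interpolation=cv2.INTER_CUBIC))
E
```

```text
finger_force: 39.8
psi -1.13 tilt [ 3.e-04 -3.e-04 -1.e+00] j7 -0.751
T [-0.176 -0.15   0.022] w 0.0235
```

View pics/crop5.png

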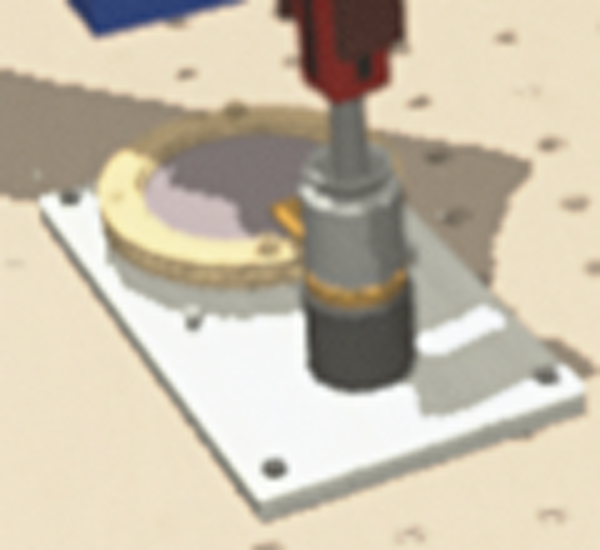

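```bash
python3 - <<'E'
from h import *
def left(a,z):
    u=np.array([np.cos(a),np.sin(a)]);v=np.array([-u[1],u[0]])
    q=[proj("side",(*(np.array([.4882,-.001])+r*u+w*v),z)) for r in(.052,.02) for w in(-.006,.006)]
    return np.round(min(q),1)
for z in(.045,.05): print(z,[(a.round(2),*left(a,z)) for a in np.arange(3.1,1.6,-.1)])
E
```

```text
0.045 [(np.float64(3.1), np.float64(265.1), np.float64(302.2)), (np.float64(3.0), np.float64(265.1), np.float64(304.4)), (np.float64(2.9), np.float64(265.1), np.float64(302.7)), (np.float64(2.8), np.float64(265.4), np.float64(300.9)), (np.float64(2.7), np.float64(265.9), np.float64(299.2)), (np.float64(2.6), np.float64(266.8), np.float64(297.5)), (np.float64(2.5), np.float64(268.0), np.float64(295.9)), (np.float64(2.4), np.float64(269.4), np.float64(294.3)), (np.float64(2.3), np.float64(271.1), np.float64(292.8)), (np.float64(2.2), np.float64(273.0), np.float64(291.5)), (np.float64(2.1), np.float64(275.1), np.float64(290.2)), (np.float64(2.0), np.float64(277.4), np.float64(289.0)), (np.float64(1.9), np.float64(279.9), np.float64(287.9)), (np.float64(1.8), np.float64(282.6), np.float64(287.0)), (np.float64(1.7), np.float64(285.3), np.float64(286.2))]
0.05 [(np.float64(3.1), np.float64(264.9), np.float64(299.6)), (np.float64(3.0), np.float64(264.9), np.float64(301.9)), (np.float64(2.9), np.float64(264.8), np.float64(300.2)), (np.float64(2.8), np.float64(265.1), np.float64(298.4)), (np.float64(2.7), np.float64(265.7), np.float64(296.7)), (np.float64(2.6), np.float64(266.6), np.float64(295.0)), (np.float64(2.5), np.float64(267.8), np.float64(293.4)), (np.float64(2.4), np.float64(269.2), np.float64(291.9)), (np.float64(2.3), np.float64(270.9), np.float64(290.4)), (np.float64(2.2), np.float64(272.8), np.float64(289.0)), (np.float64(2.1), np.float64(274.9), np.float64(287.7)), (np.float64(2.0), np.float64(277.3), np.float64(286.5)), (np.float64(1.9), np.float64(279.7), np.float64(285.5)), (np.float64(1.8), np.float64(282.4), np.float64(284.6)), (np.float64(1.7), np.float64(285.1), np.float64(283.8))]
```

To row units: 0.03 rad / 6.2832 = 0.0048.

```bash
python3 - <<'E'
from h import *
for z in(.046,.05):
    e=at_z("top",629.5/4-100+350,218/4+262,z); d=e[:2]-[.4884,-.0008]; print(e,np.hypot(*d),np.arctan2(d[1],d[0]))
E
echo '[[[0.015, 0, 0, 0, 0.0048], [0.015, 0, 0, 0, 0], [0.015, 0, 0, 0, 0]]]' | python3 -m crank|tail -4; python3 d.py .4884 -.0008 .1403 | grep -o 'psi.*\|T .*'; echo '[[[0.015, 0, 0, 0, 0]]]' | python3 -m crank|tail -1;python3 d.py .4884 -.0008 .1403| grep -o 'psi.*\|T .*'
```

```text
[0.43889777 0.00123581 0.046     ] 0.04954407276632998 3.1004901089580112
[0.43879949 0.00180281 0.05      ] 0.04966875589065847 3.0891652304849675
ee_rot: [0.979, 0.204, 0.0, 0.0]
contact_force: [0.6, -0.3, 1.1]
grip_width: 0.0239
finger_force: 39.8
psi -1.16 tilt [ 3.e-04 -3.e-04 -1.e+00] j7 -0.774
T [-0.305 -0.221  0.007] w 0.0239
finger_force: 39.8
psi -1.16 tilt [ 3.e-04 -3.e-04 -1.e+00] j7 -0.774
T [-0.288 -0.271  0.041] w 0.0239
```

Finger at about 1.2 rad against the start direction, so about at its stop. Easing back within the slack and withdrawing.

To row units: -0.04 rad / 6.2832 = -0.0064.

```bash
echo '[[[0.015, 0, 0, 0, -0.0064], [0.015, 0, 0, 0, -0.0064], [0.015, 0, 0, -0.003, 0], [0.015, 0, 0, -0.005, 0], [0.015, 0, 0, -0.008, 0], [0.015, 0, 0, -0.01, 0], [0.015, 0, 0, -0.015, 0], [0.015, 0, 0, -0.015, 0]]]' | python3 -m crank
echo '[[[0.015, 0, 0, 0, 0.0191], [0.015, 0, 0, 0, 0], [0.015, 0, 0, 0, 0]]]' | python3 -m crank
python3 d.py .4353 .3222 .195; python3 - <<'E'
from h import *
snap("side","side6");snap("top","top6")
s=cv2.imread("pics/side6.png");t=cv2.imread("pics/top6.png")
f=lambda im,x,y:cv2.resize(im[y:y+150,x:x+100],(400,600),interpolation=cv2.INTER_CUBIC)
cv2.imwrite("pics/crop6.png",np.hstack([f(s,245,185),f(t,350,210)]))
E
```

```text
clock: 19.18
eef_pos: [0.4877, -0.0009, 0.1972]
ee_rot: [0.97, 0.243, -0.001, -0.0]
contact_force: [0.8, -0.1, -0.2]
grip_width: 0.0236
finger_force: 39.8
clock: 19.43
eef_pos: [0.4881, -0.0005, 0.1966]
ee_rot: [0.983, 0.186, -0.0, -0.0]
contact_force: [0.2, 0.1, -1.2]
grip_width: 0.0241
finger_force: 39.8
t 19.43 eef [ 0.4881 -0.0005  0.1966] psi -1.197 tilt [-5.e-04  4.e-04 -1.e+00] j7 -0.899
tool delta [ 0.0687 -0.3197  0.0017] F [ 0.25  0.12 -1.17] T [-0.008  0.13   0.036] w 0.0241
```

View pics/crop6.png

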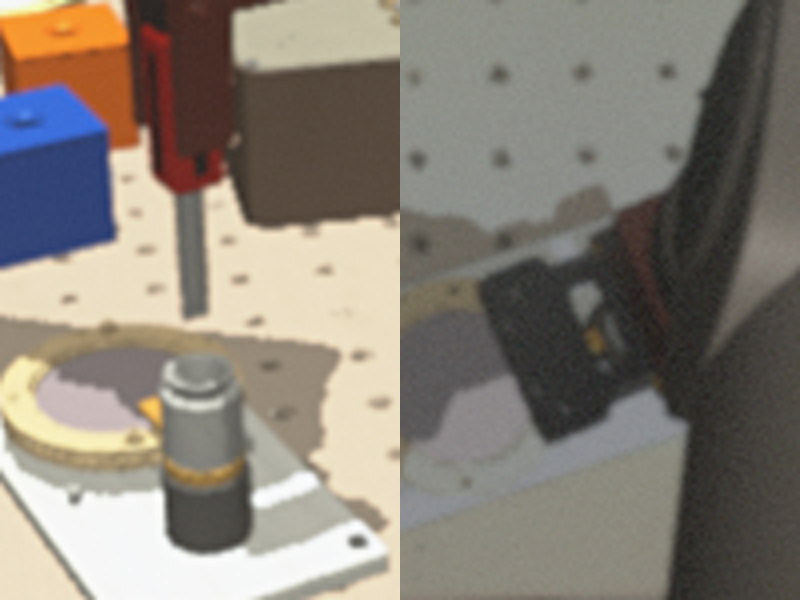

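Crop: the driver is out with its tip at about side (294,263), and the finger lies over the rim, its end at about (280,285). Carrying the driver back to the stand, then checking the finger unobstructed from the top.

```bash
echo '[[[0.015, 0.0069, -0.032, 0, 0], [0.015, 0.0069, -0.032, 0, 0], [0.015, 0.0069, -0.032, 0, 0], [0.015, 0.0069, -0.032, 0, 0], [0.015, 0.0069, -0.032, 0, 0]]]' | python3 -m crank
echo '[[[0.015, 0.0069, -0.032, 0, 0], [0.015, 0.0069, -0.032, 0, 0], [0.015, 0.0069, -0.032, 0, 0], [0.015, 0.0069, -0.032, 0, 0], [0.015, 0.0069, -0.032, 0, 0], [0.015, 0, 0, 0, 0], [0.015, 0, 0, 0, 0], [0.015, 0, 0, 0, 0]]]' | python3 -m crank
python3 d.py .4353 .3219 .165; python3 - <<'E'
from h import *
snap("side","side7");snap("top","top7")
s=cv2.imread("pics/side7.png");t=cv2.imread("pics/top7.png")
f=lambda im,x,y:cv2.resize(im[y:y+150,x:x+100],(400,600),interpolation=cv2.INTER_CUBIC)
cv2.imwrite("pics/crop7.png",np.hstack([f(s,205,100),f(t,340,210)]))
E
```

```text
clock: 19.95
eef_pos: [0.4617, 0.162, 0.196]
ee_rot: [0.983, 0.185, -0.0, -0.0]
contact_force: [0.1, 0.1, -0.5]
grip_width: 0.0239
finger_force: 39.8
clock: 20.62
eef_pos: [0.4366, 0.3213, 0.1959]
ee_rot: [0.983, 0.185, -0.0, 0.001]
contact_force: [-0.3, -0.7, -1.5]
grip_width: 0.0243
finger_force: 39.8
t 20.62 eef [0.4366 0.3213 0.1959] psi -1.199 tilt [-5.0e-04 -1.4e-03 -1.0e+00] j7 -1.45
tool delta [-0.001  -0.0011  0.0309] F [-0.27 -0.66 -1.45] T [-0.035  0.153 -0.021] w 0.0243
```

View pics/crop7.png

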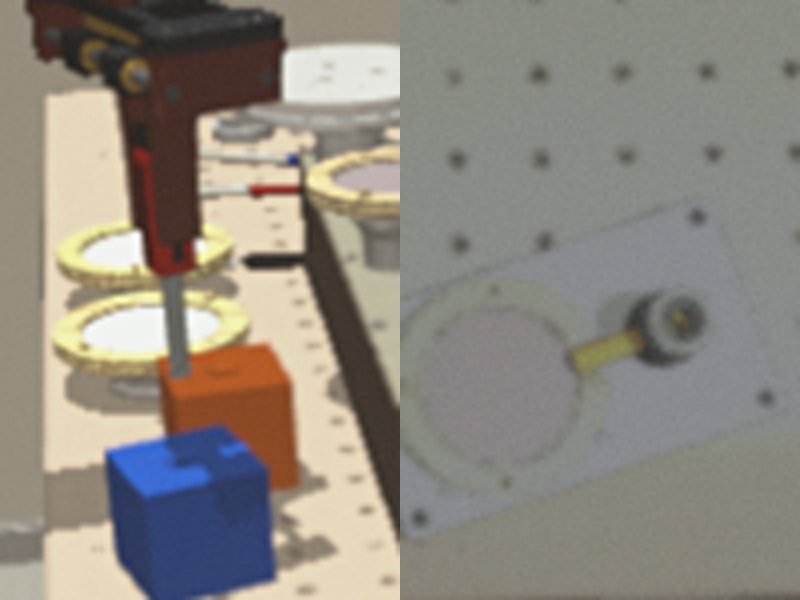

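Top crop: the finger points over the rim, end centre at about (383,300). The driver hangs straight over the blue stand.

```bash
python3 - <<'E'
from h import *
d=at_z("top",383,300.3,.048)[:2]-[.4884,-.0008]; print(np.hypot(*d),np.arctan2(d[1],d[0]))
E
echo '[[[0.015, -0.001, -0.0011, 0.015, 0], [0.015, 0, 0, 0.015, 0], [0.015, 0, 0, 0, 0], [0.015, 0, 0, 0, 0]]]' | python3 -m crank; python3 d.py .4353 .3219 .0895
```

```text
0.052182966514496845 1.8869826436864847
clock: 21.05
eef_pos: [0.4355, 0.3215, 0.1662]
ee_rot: [0.983, 0.183, -0.001, 0.0]
contact_force: [0.4, -0.2, -0.7]
grip_width: 0.0241
finger_force: 39.8
t 21.05 eef [0.4355 0.3215 0.1662] psi -1.202 tilt [-1.e-03 -9.e-04 -1.e+00] j7 -1.42
tool delta [ 0.0001 -0.0004  0.0767] F [ 0.39 -0.16 -0.67] T [-0.093  0.13  -0.031] w 0.0241
```

The finger reads 1.21 rad, so it is at its stop. Lowering into the stand.

```bash
echo '[[[0.015, 0, 0, 0.008, 0], [0.015, 0, 0, 0.006, 0], [0.015, 0, 0, 0.004, 0], [0.015, 0, 0, 0.004, 0], [0.015, 0, 0, 0.004, 0], [0.015, 0, 0, 0, 0]]]' | python3 -m crank; python3 d.py .4353 .3219 .0895
```

```text
clock: 21.55
eef_pos: [0.4351, 0.3228, 0.1395]
ee_rot: [0.983, 0.184, -0.0, 0.0]
contact_force: [0.6, -0.0, -0.9]
grip_width: 0.0239
finger_force: 39.8
t 21.55 eef [0.4351 0.3228 0.1395] psi -1.2 tilt [-7.e-04 -8.e-04 -1.e+00] j7 -1.389
tool delta [-0.      0.0009  0.05  ] F [ 0.65 -0.04 -0.85] T [-0.071  0.139  0.013] w 0.0239
```

```bash
echo '[[[0.015, 0, 0.0006, 0.01, 0], [0.015, 0, 0, 0.01, 0], [0.015, 0, 0, 0.01, 0], [0.015, 0, 0, 0.008, 0], [0.015, 0, 0, 0.005, 0], [0.015, 0, 0, 0.003, 0], [0.015, 0, 0, 0, 0], [0.015, 0, 0, 0, 0]]]' | python3 -m crank; python3 d.py .4353 .3219 .0888;echo '[[[0.015, 0, 0, 0.002, 0], [0.015, 0, 0, 0.001, 0], [0.015, 0, 0, 0, 0]]]' | python3 -m crank; python3 d.py .4353 .3219 .0888
```

```text
clock: 22.22
eef_pos: [0.4358, 0.3224, 0.0943]
ee_rot: [0.983, 0.184, 0.0, 0.0]
contact_force: [-1.5, 0.6, -1.7]
grip_width: 0.0237
finger_force: 39.9
t 22.22 eef [0.4358 0.3224 0.0943] psi -1.2 tilt [ 2.e-04 -1.e-04 -1.e+00] j7 -1.332
tool delta [-0.0007  0.0003  0.0055] F [-1.47  0.57 -1.71] T [-0.211  0.315  0.004] w 0.0237
clock: 22.47
eef_pos: [0.4357, 0.3225, 0.0913]
ee_rot: [0.983, 0.184, 0.0, -0.0]
contact_force: [-0.6, -0.3, -1.3]
grip_width: 0.0238
finger_force: 39.9
t 22.47 eef [0.4357 0.3225 0.0913] psi -1.2 tilt [ 1.e-04  2.e-04 -1.e+00] j7 -1.328
tool delta [-0.0005  0.0004  0.0025] F [-0.59 -0.35 -1.29] T [-0.162  0.188 -0.045] w 0.0238
```

```bash
echo '[[[0.015, -0.0005, 0.0004, 0.0015, 0], [0.015, 0, 0, 0.0005, 0], [0.015, 0, 0, 0, 0]]]' | python3 -m crank|tail -3; echo '[[[0.08, 0, 0, 0, 0], [0.08, 0, 0, 0, 0], [0.08, 0, 0, 0, 0], [0.08, 0, 0, 0, 0], [0.08, 0, 0, 0, 0], [0.08, 0, 0, 0, 0], [0.08, 0, 0, 0, 0], [0.08, 0, 0, 0, 0]]]' | python3 -m crank;  python3 d.py .4353 .3219 .22
```

```text
contact_force: [0.6, -0.3, -1.5]
grip_width: 0.0241
finger_force: 39.9
clock: 23.38
eef_pos: [0.4353, 0.3218, 0.0893]
ee_rot: [0.983, 0.184, 0.0, -0.0]
contact_force: [-0.8, 0.1, 0.5]
grip_width: 0.0736
finger_force: 0.0
t 23.38 eef [0.4353 0.3218 0.0893] psi -1.2 tilt [ 0.  0. -1.] j7 -1.326
tool delta [-0.000e+00 -1.000e-04 -1.307e-01] F [-0.83  0.11  0.51] T [-0.008  0.149 -0.008] w 0.0736
```

Lifting, backing away in y, then checking the result.

```bash
echo '[[[0.088, 0, 0, -0.015, 0], [0.088, 0, 0, -0.03, 0], [0.088, 0, 0, -0.035, 0], [0.088, 0, 0, -0.035, 0], [0.088, 0, 0, -0.03, 0], [0.088, 0, 0, 0, 0]]]' | python3 -m crank; echo '[[[0.088, 0, -0.03, 0, 0], [0.088, 0, -0.035, 0, 0], [0.088, 0, -0.035, 0, 0], [0.088, 0, -0.035, 0, 0], [0.088, 0, -0.03, 0, 0], [0.088, 0, 0, 0, 0], [0.088, 0, 0, 0, 0], [0.088, 0, 0, 0, 0]]]' | python3 -m crank | head -2; python3 - <<'E'
from h import *
a=snap("side","side8");b=snap("top","top8")
s=cv2.imread("pics/side8.png");t=cv2.imread("pics/top8.png")
f=lambda im,x,y:cv2.resize(im[y:y+75,x:x+100],(400,300),interpolation=cv2.INTER_CUBIC)
cv2.imwrite("pics/crop8.png",np.vstack([np.hstack([f(t,200,282),f(t,340,262)]),np.hstack([f(s,205,180),cv2.resize(t,(400,300))])]))
print(arm.read_state()["contact_force"])
E
```

```text
clock: 23.88
eef_pos: [0.4384, 0.3229, 0.2395]
ee_rot: [0.983, 0.184, 0.003, -0.002]
contact_force: [0.9, 1.1, 0.5]
grip_width: 0.0876
finger_force: 0.0
clock: 24.55
eef_pos: [0.3758, 0.4747, 0.2337]
[-0.29770925 -1.32220446 -0.32350989]
```

View pics/crop8.png

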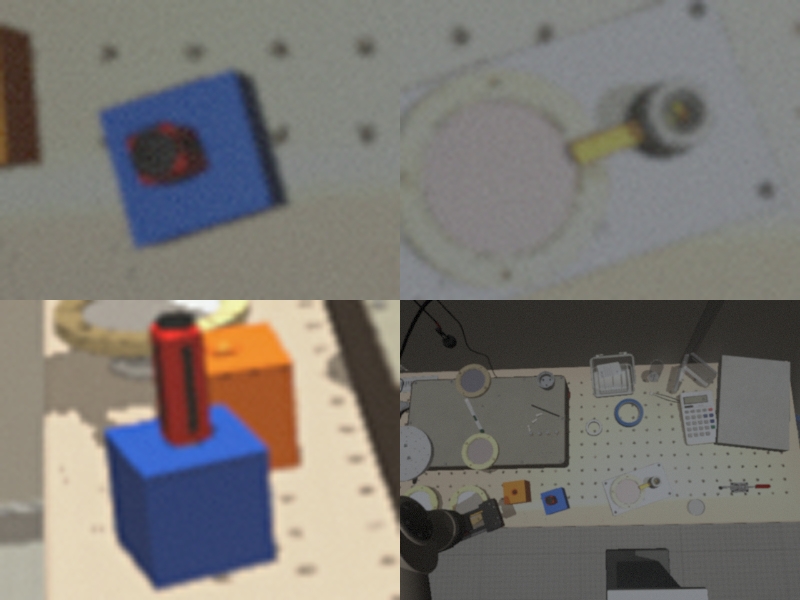

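The driver is back upright and fully home in the blue stand: its cap is at side (248,185), as at the start. The finger lies over the fixture, the other things have not moved, and the arm is clear.

```bash
python3 -c "
from station import arm; print(arm.sign_off())"
```

```text
the job is handed in; nothing more can be done
None
```

The job is handed in at about 25 s of the 67 s allowed: the finger was turned to its stop (about 1.2 rad, measured from the top view), the screwdriver is back upright and home in the blue stand, and nothing else was moved; the sign-off did not report a verdict.

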